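Put four mixed-up power-supply parts back on their own layout pads

ROBOT

A 6-joint arm with a two-finger parallel gripper is mounted at the origin on the work surface. World frame = base frame: x ahead of the robot, y to its left, z up, the work surface at z = 0. Lengths are in mm, angles in rad, forces in N, time in s.
With the tool pointing down it reaches from about 300 to 775 mm from the base axis. Payload 14.6 kg.
Tool frame: the origin (TCP) lies between the finger pads; the fingertips stand 8 mm ahead of it and the grasp point (between the pads) lies 11 mm behind it; z points along the fingers, y is the direction in which the jaws open and shut (so a half turn about z gives the same grasp; the last joint's range is limited). The gripper opens to 94 mm and grips with 3 to 60 N. Pads are 16 mm wide; open, the fingers measure 119 mm over their backs; the gripper's body (75 mm by 177 mm) begins 78 mm behind the grasp point.
Start: joints at [1.194, 0.3, 1.521, -0, 1.321, -0.067], TCP at [167.675, 523.808, 213.446] pointing down, gripper open.
Joint ranges: [-3.03, 3.03], [-0.79, 2.21], [0.23, 2.52], [-1.04, 4.18], [0, 3.07], [-2.55, 2.55]. Speed limits (rad/s): [2.22, 2.22, 2.57, 3.14, 3.14, 3.14].

INTERFACE

Orientations are given as [roll, pitch, yaw] about the fixed x, y, z axes, in that order (R = Rz(yaw) Ry(pitch) Rx(roll)).
In Python, from cell import manip, cams, models gives the robot as it stands. The module is installed in compiled form; this text tells all that it offers.
- The arm moves only by the shell command python3 -m pendant 'ROWS' [OPENING] [FORCE]. ROWS is JSON, a list that holds one entry, the list of rows, each a list of 4 numbers: the shift along the tool's x, y, z in cm, then the turn about the tool's z in rad. In form: [[[x, y, z, roll], ...]]. A call has 1 to 5 rows; each row is the pose to reach, as a shift and turn from the pose commanded when the call began, along the tool's axes at that moment; what a row does not reach only later rows make up. A row lasts 1/10 s, in which the tool goes at most 50 mm and 8.59 degrees, less where a joint would pass 70% of its speed; a pose out of reach is approached as far as the arm can. A call with a gripper value outside its range is refused whole. OPENING is the opening, from -1 (shut) to 1 (fully open), so that 0 is half open, set as the call begins (- or left out, the last holds). The fingers move at their own pace and stop on an object; FORCE is the grip in N (left out, the last holds). Time passes only in rows, so rows that repeat a pose let the fingers close. It gives the time, the measured TCP pose, the force and the opening at its end, in the units of the state.
- manip.read_state(): the state, without advancing time (a new reading comes with each control period).
- cams.camera(name): name is "scene" or "top" or "wrist"; returns a dict with "frame" (480x640x3 uint8, red, green, blue), "K" (3x3 intrinsics, pixels), "pose" (4x4, takes a point from camera to world coordinates). Camera axes: x right, y down, z forward; pixel columns grow to the right and rows downward; lengths in mm; the calibration is good to about 2 mm. The wrist camera is an equidistant fisheye: a pixel r from the principal point sees the ray r / f radians off the axis. A picture is of the moment at which its call begins. There is no depth.
- manip.sign_off(): hands the job in, once; it reports no verdict.
Trained networks look in the newest picture that a camera, given by its name, has taken for a name from the list of things; names that differ only in an ending like _2 or _b are one class to them, and where a whole thing is asked for, a point or a joint stands for the part that bears it (a point fixed in the world has none). Each returns a list of dicts, best first, with "score" (0 to 1); they miss things now and then, are a little off and sometimes report something else, mostly with a low value. They report only what shows in the picture. A call takes as long as a camera call.
- models.regions_of(camera, name): "pixels" (480x640 bool, what is visible of it) and "point" ([column, row] in pixels, amid what is visible of it).
The state is a dict: "clock": time; "joints": joint angles; "qd": joint speeds; "effort": joint torques, N m; "eef_pos": TCP position; "eef_rot": TCP orientation; "wrist_force": force on the tool from outside, world axes, zero at the start; "moment": the same for the moment, N m; "finger_gap": finger opening in mm.
Only numpy, scipy, OpenCV 4.12 (cv2) and the standard library are available. Lean on these libraries where they do the work, as an engineer would, in place of code of your own. Each camera call takes 0.05 s, during which the arm holds its last target.

TASK

The parts for a power-supply rebuild all lie on the wrong pads: rearrange them so that the can capacitor stands in the middle of the small round pad, the finned heat sink in the middle of the square pad, the transformer in the middle of the oblong pad and lengthwise along it, and the ring-shaped choke in the middle of the large round pad. Each pad has room for one part only, so begin by parking a part in the middle of the empty cardboard sheet to make room (and again if you need to), and move one part at a time. Keep the parts upright, and leave the flux bottle standing where it is.

Things in the scene. Friction and masses are not known exactly. Their poses are not given: they have to be found in the camera images.
- capacitor_center (a point): Aluminium can capacitor, an upright cylinder 36 mm in diameter and 58 mm tall with a dark band and a black top carrying two small brass terminals that stand 2 mm proud. The point is at its centre, half-way up (29 mm above its foot); z is its axis, up.
- heatsink_center (a point): Aluminium heat sink, square block 40 x 40 mm, 46 mm tall, upright plate fins running along its y. Pinch it across either pair of sides. The point is at its centre, half-way up (23 mm above its foot); x and y are square to its sides, z up.
- transformer_center (a point): Laminated-core transformer, oblong block 58 mm (its x) by 38 mm (its y), 46 mm tall, dark steel ends and a copper winding between them; about 0.3 kg. Pinch it across the 38 mm. The point is at its centre, half-way up (23 mm above its foot); z up.
- choke_center (a point): Ring-shaped copper-wound choke lying flat: 58 mm outer diameter, 24 mm hole, 44 mm tall. The point is at its centre, on the hole's axis, half-way up (22 mm above its foot); z is the ring's axis, up.
- pad_round_small: Fixed flat black rubber pad, 4 mm thick, no rim, the smaller disc, 80 mm in diameter. Origin at its centre, on the bench top (underside of the pad); z up.
- pad_square: Fixed flat black rubber pad, 4 mm thick, no rim, 92 x 92 mm square. Origin at its centre, on the bench top (underside of the pad); z up.
- pad_oblong: Fixed flat black rubber pad, 4 mm thick, no rim, rectangle 124 mm long (its x) by 70 mm wide (its y). Origin at its centre, on the bench top (underside of the pad); z up.
- pad_round_large: Fixed flat black rubber pad, 4 mm thick, no rim, the larger disc, 124 mm in diameter. Origin at its centre, on the bench top (underside of the pad); z up.
- spare_sheet: Fixed brown cardboard sheet, 105 mm (its x) by 148 mm (its y), 2 mm thick, empty at the start: the free spot for parking a part. Origin at its centre, on the bench top; z up.
- flux_bottle: Bystander: loose white plastic bottle, 38 mm in diameter, 85 mm tall with its cap, standing among the pads. Origin at the centre of its underside; z up. It is to stay where it is.

How it is judged (in metres and radians):
On the way:
1. a part has been parked on the cardboard sheet (its centre within 50 mm of the sheet's centre, standing on it) (((horizontal distance between capacitor_center and spare_sheet below 0.05 m and height (world z) of capacitor_center below 0.037 m) or (horizontal distance between heatsink_center and spare_sheet below 0.05 m and height (world z) of heatsink_center below 0.031 m) or (horizontal distance between transformer_center and spare_sheet below 0.05 m and height (world z) of transformer_center below 0.031 m) or (horizontal distance between choke_center and spare_sheet below 0.05 m and height (world z) of choke_center below 0.03 m))), for 0.2 s.
At the end, for the whole second after the job is handed in: Capacitor on the small round pad, heat sink on the square, transformer on the oblong, choke on the large round pad: each upright (0.12 rad), on the surface, centred within 15 mm, at rest and released; the transformer's length within 15 degrees of the oblong pad's length (horizontal distance between capacitor_center and pad_round_small below 0.015 m and height (world z) of capacitor_center below 0.037 m and angle between each of capacitor_center, heatsink_center, transformer_center, choke_center's own z axis and vertical below 0.12 rad and linear speed of each of capacitor, heatsink, transformer, choke below 0.02 m/s and horizontal distance between heatsink_center and pad_square below 0.015 m and height (world z) of each of heatsink_center, transformer_center below 0.031 m and horizontal distance between transformer_center and pad_oblong below 0.015 m and horizontal distance between choke_center and pad_round_large below 0.015 m and height (world z) of choke_center below 0.03 m and angle between the x axis of transformer_center and the x axis of pad_oblong, either way round below 0.26 rad); the robot touches nothing.
It fails at once if a part is tipped over (more than 0.7 rad) (angle between any of capacitor_center, heatsink_center, transformer_center, choke_center's own z axis and vertical above 0.7 rad).
It fails at once if the flux bottle is shifted by more than 30 mm or tipped (distance of flux_bottle from where it was at the start of the episode above 0.03 m or angle between flux_bottle's own z axis and vertical above 0.4 rad).
It also fails if it takes over 144 s, if anything falls off the work surface, if the arm or the gripper's body presses on something with over 40 N, if the wrist force passes 120 N, or if a joint passes its speed limit or range.

## Working session

There is one attempt and no reset: what is moved stays moved. The work goes in short steps, Python scripts to look and compute and a shell command to move; the robot and the scene stay as the last step left them, time stands still between calls to the robot, and variables do not carry over. Pictures are saved under pics/ and viewed, and the job is handed in when it is done.

```bash
mkdir -p pics; ls; python3 - <<'E'
from cell import manip,cams,models
import cv2,numpy as np
print(manip.read_state())
for n in ("top","scene"):
    c=cams.camera(n); print(n,c["K"].tolist(),np.round(c["pose"],4).tolist())
    cv2.imwrite(f"pics/{n}0.png",c["frame"][:,:,::-1])
E
```

```text
pics
{'clock': 0.0, 'joints': array([ 1.19443078e+00,  3.00496501e-01,  1.52158212e+00,  3.39065446e-05,
        1.32069146e+00, -6.66015365e-02]), 'qd': array([ 0.00046417, -0.00078771,  0.00055085, -0.00156905, -0.00227986,
        0.00156103]), 'effort': array([ 4.70326063e-05, -5.31814206e+01, -3.52729189e+01,  7.07810232e-02,
        2.44234741e-02, -1.11682455e-04]), 'eef_pos': array([167.56126866, 523.58988232, 212.87194945]), 'eef_rot': array([-3.14042002e+00, -1.11129521e-04,  2.83182017e+00]), 'wrist_force': array([ 0.38975425,  0.09642432, -0.95469385]), 'moment': array([-0.00844756,  0.00410131,  0.02211082]), 'finger_gap': 93.89973777784542}
top [[548.9583208340711, 0.0, 312.5350493551676], [0.0, 548.9583208340711, 241.96140797432682], [0.0, 0.0, 1.0]] [[0.0287, -0.9936, 0.1091, 427.9806], [-0.9995, -0.0302, -0.0127, 27.0112], [0.0159, -0.1087, -0.9939, 1124.2287], [0.0, 0.0, 0.0, 1.0]]
scene [[510.96419645641646, 0.0, 319.7518488922187], [0.0, 510.96419645641646, 243.93296686654222], [0.0, 0.0, 1.0]] [[0.3884, 0.495, -0.7773, 1244.4873], [0.9215, -0.2035, 0.3309, -283.105], [0.0056, -0.8448, -0.5351, 555.765], [0.0, 0.0, 0.0, 1.0]]
```

View pics/top0.png

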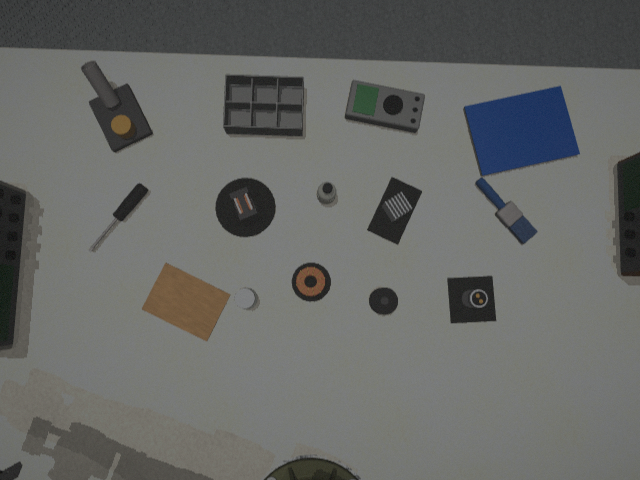

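View pics/scene0.png

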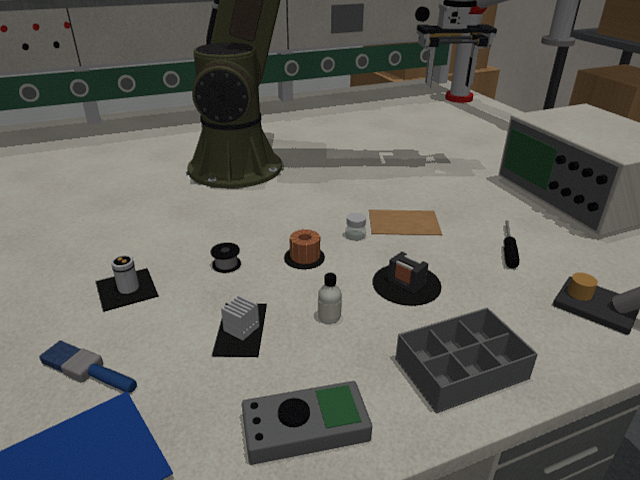

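```bash
cat > h.py <<'E'
from cell import manip,cams,models
import cv2,numpy as np
from scipy.optimize import minimize
def ang(n=48): return np.linspace(0,2*np.pi,n,endpoint=False)
def disc(d,z): a=ang(); return np.c_[d/2*np.cos(a),d/2*np.sin(a),0*a+z]
def rect(x,y,z): return np.array([[x/2,y/2,z],[-x/2,y/2,z],[-x/2,-y/2,z],[x/2,-y/2,z]])
def solid(f,*a,z0,z1): return np.r_[f(*a,z0),f(*a,z1)]
G={'capacitor_center':(solid(disc,36,z0=4,z1=62),0),'heatsink_center':(solid(rect,40,40,z0=4,z1=50),90),
'transformer_center':(solid(rect,58,38,z0=4,z1=50),180),'choke_center':(solid(disc,58,z0=4,z1=48),0),
'pad_round_small':(solid(disc,80,z0=0,z1=4),0),'pad_square':(solid(rect,92,92,z0=0,z1=4),90),
'pad_oblong':(solid(rect,124,70,z0=0,z1=4),180),'pad_round_large':(solid(disc,124,z0=0,z1=4),0),
'spare_sheet':(solid(rect,105,148,z0=0,z1=2),180),'flux_bottle':(solid(disc,38,z0=0,z1=60),0)}
def proj(c,P):
    T=np.linalg.inv(c['pose']); q=P@T[:3,:3].T+T[:3,3]; q=q@c['K'].T; return q[:,:2]/q[:,2:]
def ray(c,uv,z):
    d=c['pose'][:3,:3]@np.linalg.solve(c['K'],[uv[0],uv[1],1]); o=c['pose'][:3,3]; return o+d*(z-o[2])/d[2]
def R(y): return np.array([[np.cos(y),-np.sin(y),0],[np.sin(y),np.cos(y),0],[0,0,1]])
def fit(c,name,mask,z0=None,dz=0):
    P,sym=G[name]; P=P+[0,0,dz]; S=8
    ys,xs=np.nonzero(mask); 
    hull=cv2.convexHull(np.c_[xs,ys].astype(np.int32)); x0,y0,w,h=cv2.boundingRect(hull); x0-=15;y0-=15;w+=30;h+=30
    def fill(p): 
        m=np.zeros((h*S,w*S),np.uint8); hh=cv2.convexHull(((p+.5-[x0,y0])*S).astype(np.float32)); cv2.fillConvexPoly(m,np.round(hh).astype(np.int32),1); return m
    m=np.zeros((h,w),np.uint8); hl=(hull[:,0]-[x0,y0]).astype(np.int32)
    cv2.fillConvexPoly(m,hl,1); m=cv2.resize(m,None,fx=S,fy=S,interpolation=cv2.INTER_NEAREST)
    g=ray(c,[xs.mean(),ys.mean()],P[:,2].mean())
    def cost(v):
        a=fill(proj(c,P@R(v[2]/50 if sym else 0).T+[v[0],v[1],0])); return 1-(a&m).sum()/max(1,(a|m).sum())
    best=None
    for y in (np.arange(0,sym,30) if sym else [0]):
        r=minimize(cost,[g[0],g[1],np.radians(y)*50],method='Nelder-Mead',options=dict(initial_simplex=[[g[0],g[1],np.radians(y)*50],[g[0]+8,g[1],np.radians(y)*50],[g[0],g[1]+8,np.radians(y)*50],[g[0],g[1],np.radians(y)*50+10]],xatol=.05,fatol=1e-4))
        if best is None or r.fun<best.fun: best=r
    return best.x[0],best.x[1],(np.degrees(best.x[2]/50)%sym if sym else 0),1-best.fun
def look(cam,names,dz={},tag=None):
    c=cams.camera(cam); im=c['frame'][:,:,::-1].copy()
    out={}
    for n in names:
        rs=models.regions_of(cam,n)
        if not rs: print(cam,n,'none'); continue
        r=rs[0]; f=fit(c,n,r['pixels'],dz=dz.get(n,0)); out[n]=f
        print(cam,n,[round(x['score'],2) for x in rs],np.round(r['point']),'xy %.1f %.1f yaw %.1f iou %.3f'%f)
        P=G[n][0]+[0,0,dz.get(n,0)]
        hh=cv2.convexHull(proj(c,P@R(np.radians(f[2])).T+[f[0],f[1],0]).astype(np.float32))
        cv2.polylines(im,[np.round(hh*4+2).astype(np.int32)],True,(0,255,0) if 'center' in n else (255,0,255),1,shift=2)
    if tag: cv2.imwrite(f'pics/{tag}.png',im)
    return out
E
python3 - <<'E'
from h import *
for c in("top","scene"): look(c,list(G),tag=c+"1")
E
```

```text
top capacitor_center [0.91] [476. 300.] xy 446.7 -311.1 yaw 0.0 iou 0.930
top heatsink_center [0.6] [394. 207.] xy 626.2 -154.7 yaw 35.0 iou 0.928
top transformer_center [0.91] [246. 202.] xy 620.6 153.9 yaw 25.4 iou 0.935
top choke_center [0.97] [309. 274.] xy 470.9 15.9 yaw 0.0 iou 0.960
top pad_round_small [0.56] [312. 283.] xy 471.1 13.1 yaw 0.0 iou 0.970
top pad_square [0.77] [467. 306.] xy 444.9 -314.6 yaw 4.9 iou 0.966
top pad_oblong [0.89] [389. 219.] xy 624.3 -154.7 yaw 156.1 iou 0.952
top pad_round_large none
top spare_sheet [0.57, 0.23] [184. 300.] xy 423.9 267.3 yaw 155.9 iou 0.957
top flux_bottle [0.72] [323. 188.] xy 648.3 -10.8 yaw 0.0 iou 0.866
scene capacitor_center [0.87] [126. 275.] xy 446.1 -312.6 yaw 0.0 iou 0.944
scene heatsink_center [0.9] [242. 318.] xy 626.1 -156.6 yaw 34.5 iou 0.939
scene transformer_center [0.83] [407. 272.] xy 619.6 152.4 yaw 24.4 iou 0.969
scene choke_center [0.55] [304. 247.] xy 469.2 14.6 yaw 0.0 iou 0.964
scene pad_round_small [0.52] [301. 263.] xy 473.9 10.3 yaw 0.0 iou 0.755
scene pad_square [0.74] [124. 293.] xy 443.6 -316.6 yaw 4.6 iou 0.957
scene pad_oblong [0.69] [236. 345.] xy 623.7 -156.2 yaw 155.8 iou 0.828
scene pad_round_large [0.75, 0.24] [402. 290.] xy 620.8 152.4 yaw 0.0 iou 0.914
scene spare_sheet [0.58, 0.39, 0.3] [403. 222.] xy 424.1 265.4 yaw 157.0 iou 0.962
scene flux_bottle [0.61] [330. 296.] xy 646.7 -10.9 yaw 0.0 iou 0.861
```

View pics/top1.png

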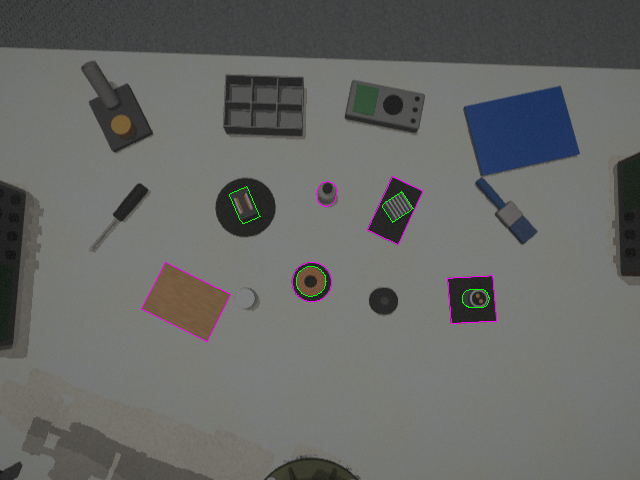

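```bash
python3 - <<'E'
import cv2
a=cv2.imread('pics/top1.png')[160:340,130:520]; cv2.imwrite('pics/top1z.png',cv2.resize(a,None,fx=2,fy=2,interpolation=2))
a=cv2.imread('pics/scene1.png')[190:370,80:460]; cv2.imwrite('pics/scene1z.png',cv2.resize(a,None,fx=2,fy=2,interpolation=2))
E
```

```text
(no output)
```

View pics/top1z.png

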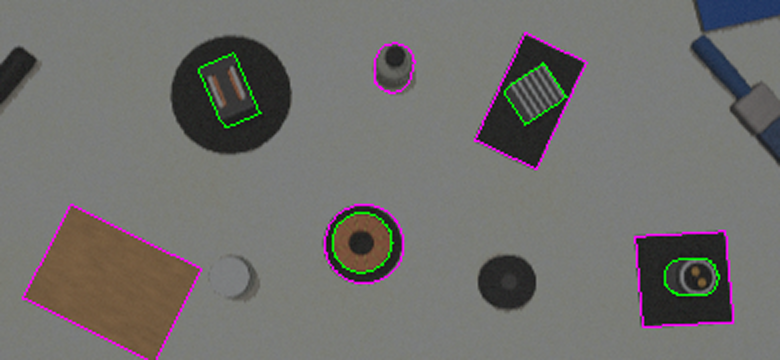

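View pics/scene1z.png

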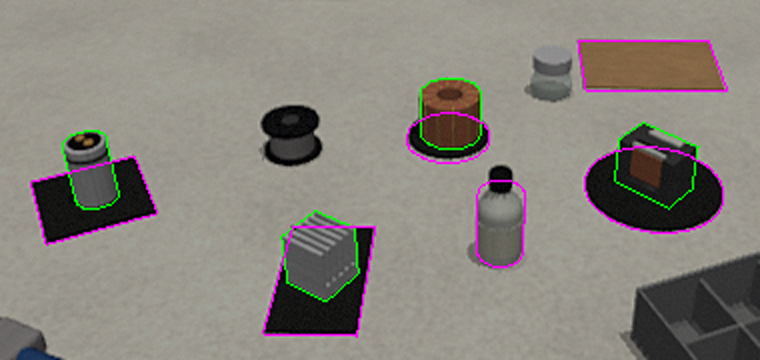

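```bash
cat > go.py <<'E'
import sys,numpy as np
from cell import manip
# usage: x y z [yawdeg] -> tool shift cm and turn from measured pose
s=manip.read_state(); p=s['eef_pos']; yaw=s['eef_rot'][2]
a=[float(v) for v in sys.argv[1:]]
d=np.array(a[:3])-p
tx=[np.cos(yaw),np.sin(yaw)]; ty=[np.sin(yaw),-np.cos(yaw)]
t=0
if len(a)>3: t=(yaw-np.radians(a[3])+np.pi/2)%np.pi-np.pi/2
q6=s['joints'][5]
print('t',round(s['clock'],2),'pos',np.round(p,1),'yaw',round(np.degrees(yaw),1),'gap',round(s['finger_gap'],1),'F',np.round(s['wrist_force'],1),'q',np.round(s['joints'],2))
print('SHIFT cm x %.2f y %.2f z %.2f turn %.3f'%(d[:2]@tx/10,d[:2]@ty/10,-d[2]/10,t))
E
python3 - <<'E'
from h import *
c=cams.camera('top'); print('large',ray(c,(245.5,207.5),4),'jar',ray(c,(247,300),30),'spool',ray(c,(384,301),30))
g=cv2.cvtColor(c['frame'],cv2.COLOR_RGB2GRAY); m=((g<60)&(g>0)).astype(np.uint8); m[:,:205]=0;m[:,285:]=0;m[:165]=0;m[250:]=0
n,l,st,_=cv2.connectedComponentsWithStats(m); k=1+st[1:,4].argmax(); print(st[k]); print(fit(c,'pad_round_large',l==k))
E
python3 go.py 470 15 100
```

```text
large [618.28245105 152.97486893   4.        ] jar [428.71263149 139.32138637  30.        ] spool [ 434.53837052 -132.27974205   30.        ]
[ 216  178   59   59 2550]
(np.float64(619.9770690063865), np.float64(154.30698909301154), 0, np.float64(0.9769210363427359))
t 1.25 pos [167.7 523.8 213.4] yaw 162.2 gap 94.2 F [-0.5 -0.3 -0.7] q [ 1.19  0.3   1.52 -0.    1.32 -0.07]
SHIFT cm x -44.30 y -39.24 z 11.34 turn 0.000
```

```bash
python3 -m pendant '[[[-3,-2.7,0,0],[-6,-5.4,0,0],[-9.5,-8.5,0,0],[-13,-11.5,0,0],[-16,-14.2,0,0]]]' 1 30; python3 go.py 470 15 100
```

```text
clock: 1.75
eef_pos: [277.4, 338.0, 213.6]
eef_rot: [3.141, 0.0, 2.832]
wrist_force: [0.4, -0.1, 0.0]
finger_gap: 94.2
t 1.75 pos [277.4 338.  213.6] yaw 162.2 gap 94.2 F [ 0.4 -0.1  0. ] q [ 0.8   0.05  1.82 -0.    1.28 -0.46]
SHIFT cm x -28.19 y -24.90 z 11.36 turn 0.000
```

```bash
python3 -m pendant '[[[-3,-2.7,0,0],[-6,-5.4,0,0],[-9,-8,0,0],[-12,-10.7,0,0],[-15,-13.3,0,0]]]'; python3 -m pendant '[[[-3,-2.7,2,0],[-6,-5.4,4,0],[-9,-8,7,0],[-12,-10.7,9.5,0],[-13.2,-11.6,11.3,0]]]'; python3 go.py 470 15 15
```

```text
clock: 2.25
eef_pos: [379.6, 165.8, 213.7]
eef_rot: [3.141, 0.001, 2.832]
wrist_force: [1.0, 0.6, 0.3]
finger_gap: 94.0
clock: 2.75
eef_pos: [470.1, 14.0, 98.9]
eef_rot: [-3.141, -0.001, 2.83]
wrist_force: [-0.2, 0.5, 0.2]
finger_gap: 93.9
t 2.75 pos [470.1  14.   98.9] yaw 162.1 gap 93.9 F [-0.2  0.5  0.2] q [-0.05  0.26  1.86 -0.    1.02 -1.31]
SHIFT cm x 0.04 y 0.09 z 8.39 turn 0.000
```

```bash
python3 - <<'E'
from h import *
c=cams.camera('wrist'); print(c['K'].tolist(),np.round(c['pose'],3).tolist()); cv2.imwrite('pics/w1.png',c['frame'][:,:,::-1])
E
```

```text
[[371.64829954431775, 0.0, 321.33027736614963], [0.0, 371.64829954431775, 243.26470344252513], [0.0, 0.0, 1.0]] [[0.306, 0.92, 0.245, 399.882], [0.952, -0.296, -0.079, 36.122], [-0.0, 0.257, -0.966, 269.637], [0.0, 0.0, 0.0, 1.0]]
```

View pics/w1.png

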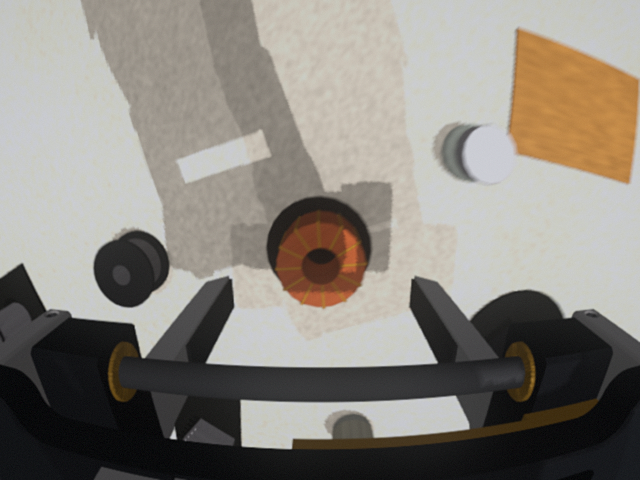

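Choke (about 320,260) sits midway between the fingertips (225 and 420). Descend and grip.

```bash
python3 -m pendant '[[[0,0.1,3,0],[0,0.1,5,0],[0,0.1,6.5,0],[0,0.1,7.7,0],[0,0.1,8.3,0]]]'; python3 -m pendant '[[[0,0,0,0],[0,0,0,0],[0,0,0,0],[0,0,0,0],[0,0,0,0]]]' -1 30;python3 -m pendant '[[[0,0,0,0],[0,0,0,0],[0,0,0,0],[0,0,0,0],[0,0,0,0]]]'
```

```text
clock: 3.3
eef_pos: [469.5, 18.0, 17.0]
eef_rot: [-3.141, -0.001, 2.832]
wrist_force: [-0.5, 0.6, 0.9]
finger_gap: 94.2
clock: 3.8
eef_pos: [469.9, 17.6, 17.8]
eef_rot: [3.142, 0.001, 2.832]
wrist_force: [0.3, 0.8, 3.5]
finger_gap: 58.4
clock: 4.3
eef_pos: [469.9, 17.6, 17.8]
eef_rot: [3.142, 0.001, 2.832]
wrist_force: [-1.8, 0.3, 6.2]
finger_gap: 58.6
```

```bash
python3 -m pendant '[[[0,0,-1,0],[0,0,-3,0],[0,0,-5,0],[0,0,-7,0],[0,0,-8,0]]]'; python3 go.py 424 266.5 90
```

```text
clock: 4.8
eef_pos: [470.2, 17.6, 99.4]
eef_rot: [3.141, 0.002, 2.832]
wrist_force: [0.8, -0.1, -0.6]
finger_gap: 58.4
t 4.8 pos [470.2  17.6  99.4] yaw 162.2 gap 58.4 F [ 0.8 -0.1 -0.6] q [-0.04  0.26  1.86  0.    1.02 -1.3 ]
SHIFT cm x 11.99 y 22.29 z 0.94 turn 0.000
```

```bash
python3 -m pendant '[[[1.4,2.6,0,0],[3.5,6.5,0,0],[5.7,10.6,0,0],[7.8,14.5,0,0],[9.6,17.9,0,0]]]'; python3 -m pendant '[[[1.2,2.2,0,0],[2,3.8,0.3,0],[2.3,4.3,0.6,0],[2.4,4.4,1,0],[2.4,4.4,2,0]]]'; python3 go.py 424 266.5 17
```

```text
clock: 5.3
eef_pos: [432.0, 219.3, 97.4]
eef_rot: [-3.141, -0.0, 2.832]
wrist_force: [0.9, -0.7, -0.5]
finger_gap: 58.5
clock: 5.8
eef_pos: [423.8, 266.1, 77.3]
eef_rot: [3.141, 0.001, 2.831]
wrist_force: [0.5, 0.4, -1.4]
finger_gap: 58.5
t 5.8 pos [423.8 266.1  77.3] yaw 162.2 gap 58.5 F [ 0.5  0.4 -1.4] q [ 0.49  0.35  1.8  -0.    0.99 -0.77]
SHIFT cm x -0.01 y 0.04 z 6.03 turn 0.000
```

```bash
python3 -m pendant '[[[0,0,1.5,0],[0,0,3,0],[0,0,4.5,0],[0,0,5.5,0],[0,0,6.1,0]]]';python3 -m pendant '[[[0,0,0,0],[0,0,0,0],[0,0,0,0],[0,0,0,0],[0,0,0,0]]]' 0.6; python3 -m pendant '[[[0,0,0,0],[0,0,-1,0],[0,0,-4,0],[0,0,-7,0],[0,0,-9,0]]]' 1; python3 go.py 446.5 -312 100
```

```text
clock: 6.3
eef_pos: [423.3, 265.8, 15.5]
eef_rot: [-3.141, -0.001, 2.831]
wrist_force: [-10.3, -11.4, 42.1]
finger_gap: 58.3
clock: 6.8
eef_pos: [423.5, 266.7, 16.6]
eef_rot: [3.141, 0.0, 2.832]
wrist_force: [0.8, 0.1, -0.3]
finger_gap: 75.1
clock: 7.3
eef_pos: [423.9, 266.9, 109.2]
eef_rot: [3.14, 0.002, 2.832]
wrist_force: [0.9, 0.2, 0.1]
finger_gap: 93.9
t 7.3 pos [423.9 266.9 109.2] yaw 162.3 gap 93.9 F [0.9 0.2 0.1] q [ 0.49  0.31  1.77  0.    1.06 -0.77]
SHIFT cm x -19.80 y -54.44 z 0.92 turn 0.000
```

```bash
python3 -m pendant '[[[-1,-2.7,0,0],[-2.6,-7,0,0],[-4.2,-11.5,0,0],[-5.8,-16,0,0],[-7.5,-20.5,0,0]]]'; python3 -m pendant '[[[-1.6,-4.5,0,0],[-3.2,-9,0,0],[-4.8,-13.4,0,0],[-6.4,-17.8,0,0],[-8,-22,0,0]]]'; python3 go.py 446.5 -312 100
```

```text
clock: 7.8
eef_pos: [432.1, 46.8, 107.3]
eef_rot: [3.141, 0.001, 2.832]
wrist_force: [1.4, -0.6, 0.5]
finger_gap: 93.6
clock: 8.3
eef_pos: [441.2, -187.6, 107.4]
eef_rot: [-3.141, 0.001, 2.831]
wrist_force: [0.6, 0.9, 0.4]
finger_gap: 94.1
t 8.3 pos [ 441.2 -187.6  107.4] yaw 162.2 gap 94.1 F [0.6 0.9 0.4] q [-0.48  0.27  1.83 -0.    1.04 -1.74]
SHIFT cm x -4.30 y -11.69 z 0.74 turn 0.000
```

```bash
python3 -m pendant '[[[-1.5,-4.1,0,0],[-3,-8.1,0,0],[-3.9,-10.7,0.3,0],[-4.3,-11.7,0.5,0],[-4.3,-11.7,0.8,0]]]'; python3 go.py 446.5 -312 24; python3 - <<'E'
from h import *
look('top',['choke_center'],dz={'choke_center':-2},tag='t2')
c=cams.camera('wrist'); cv2.imwrite('pics/w2.png',c['frame'][:,:,::-1])
E
```

```text
clock: 8.8
eef_pos: [446.7, -310.5, 98.6]
eef_rot: [-3.142, 0.0, 2.831]
wrist_force: [0.1, 0.2, 0.3]
finger_gap: 93.8
t 8.8 pos [ 446.7 -310.5   98.6] yaw 162.2 gap 93.8 F [0.1 0.2 0.3] q [-0.67  0.41  1.66  0.    1.07 -1.93]
SHIFT cm x -0.03 y -0.15 z 7.46 turn 0.000
top choke_center [0.91, 0.52] [181. 304.] xy 424.9 266.8 yaw 0.0 iou 0.952
```

View pics/w2.png

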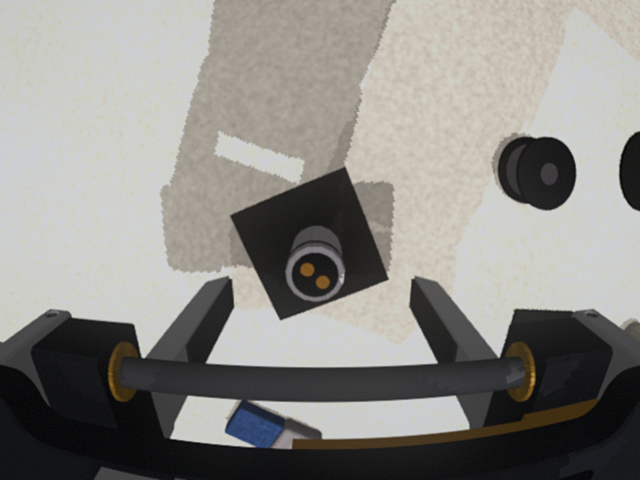

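View pics/t2.png

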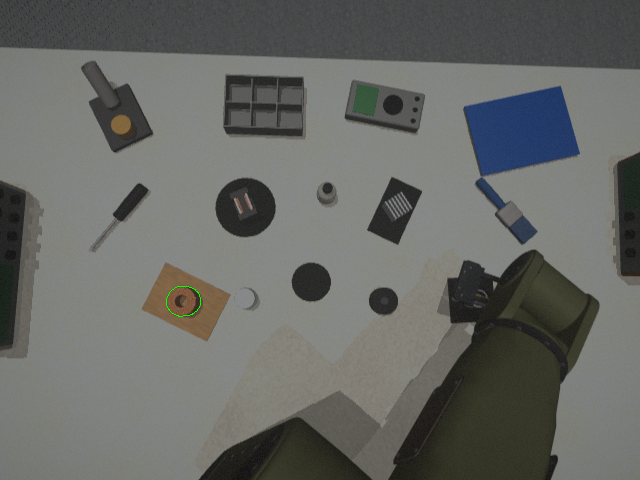

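The choke stands on the sheet (181,302), and the capacitor (315,270) lies between the open fingers. Grip it.

```bash
python3 -m pendant '[[[0,0,2.5,0],[0,-0.1,4.5,0],[0,-0.1,6,0],[0,-0.1,7,0],[0,-0.1,7.4,0]]]'; python3 -m pendant '[[[0,0,0,0],[0,0,0,0],[0,0,0,0],[0,0,0,0],[0,0,0,0]]]' -1 30;python3 -m pendant '[[[0,0,0,0],[0,0,0,0],[0,0,0,0],[0,0,0,0]]]'; python3 -m pendant '[[[0,0,-1,0],[0,0,-3,0],[0,0,-5,0],[0,0,-7,0],[0,0,-8,0]]]'; python3 go.py 471.5 12.5 90; python3 - <<'E'
from h import *
look('top',['pad_round_small'])
look('scene',['pad_round_small'])
E
```

```text
clock: 9.45
eef_pos: [446.5, -310.0, 24.0]
eef_rot: [3.141, -0.001, 2.833]
wrist_force: [0.4, 0.7, -0.2]
finger_gap: 94.2
clock: 9.95
eef_pos: [446.5, -311.0, 24.7]
eef_rot: [-3.141, 0.0, 2.832]
wrist_force: [0.1, -0.0, 1.0]
finger_gap: 57.3
clock: 10.35
eef_pos: [446.5, -311.0, 24.5]
eef_rot: [-3.142, 0.0, 2.832]
wrist_force: [-0.0, -0.4, 1.3]
finger_gap: 35.9
clock: 10.85
eef_pos: [446.9, -311.3, 106.7]
eef_rot: [-3.141, 0.002, 2.832]
wrist_force: [-0.4, -0.3, -1.4]
finger_gap: 35.4
t 10.85 pos [ 446.9 -311.3  106.7] yaw 162.3 gap 35.4 F [-0.4 -0.3 -1.4] q [-0.68  0.4   1.65  0.    1.09 -1.94]
SHIFT cm x 7.53 y 31.58 z 1.67 turn 0.000
top pad_round_small [0.7, 0.67, 0.67] [186. 304.] xy 412.5 272.1 yaw 0.0 iou 0.318
scene pad_round_small [0.96] [305. 256.] xy 468.8 13.5 yaw 0.0 iou 0.952
```

```bash
python3 -m pendant '[[[0.7,2.8,0,0],[1.6,6.9,0,0],[2.6,11,0,0],[3.6,15.2,0,0],[4.6,19.4,0,0]]]'; python3 -m pendant '[[[1,4.1,0,0],[1.9,7.8,0,0],[2.6,10.8,0,0],[2.8,12,0.5,0],[2.8,12.2,1.7,0]]]'; python3 go.py 470.5 13 25
```

```text
clock: 11.55
eef_pos: [461.1, -110.4, 103.4]
eef_rot: [3.142, -0.002, 2.831]
wrist_force: [1.0, 0.7, -0.5]
finger_gap: 35.3
clock: 12.05
eef_pos: [472.5, 13.4, 86.8]
eef_rot: [3.142, 0.0, 2.834]
wrist_force: [0.3, 0.5, -1.5]
finger_gap: 35.2
t 12.05 pos [472.5  13.4  86.8] yaw 162.4 gap 35.2 F [ 0.3  0.5 -1.5] q [-0.05  0.28  1.87 -0.    0.99 -1.31]
SHIFT cm x 0.18 y -0.10 z 6.18 turn 0.000
```

```bash
python3 -m pendant '[[[0.1,-0.1,2,0],[0.2,-0.1,3.7,0],[0.2,-0.1,4.9,0],[0.2,-0.1,5.7,0],[0.2,-0.1,6,0]]]';python3 -m pendant '[[[0,0,0.1,0],[0,0,0.1,0],[0,0,0.1,0]]]';python3 go.py 470.5 13 25
```

```text
clock: 12.55
eef_pos: [469.8, 11.7, 26.5]
eef_rot: [-3.141, -0.001, 2.831]
wrist_force: [0.1, 0.5, -1.1]
finger_gap: 35.3
clock: 12.85
eef_pos: [470.4, 12.2, 26.9]
eef_rot: [3.141, 0.001, 2.832]
wrist_force: [0.6, 0.1, -1.4]
finger_gap: 35.8
t 12.85 pos [470.4  12.2  26.9] yaw 162.3 gap 35.8 F [ 0.6  0.1 -1.4] q [-0.05  0.38  1.91  0.    0.85 -1.31]
SHIFT cm x 0.01 y 0.08 z 0.19 turn 0.000
```

```bash
python3 -m pendant '[[[0,0,0.1,0],[0,0,0.2,0],[0,0,0.2,0]]]'; python3 -m pendant '[[[0,0,0,0],[0,0,0,0],[0,0,0,0],[0,0,0,0]]]' 0.3; python3 -m pendant '[[[0,0,-1,0],[0,0,-4,0],[0,0,-7,0],[0,0,-9,0],[0,0,-11,0]]]' 1;  python3 go.py 626 -155.5 110 35; python3 - <<'E'
from h import *
look('scene',['capacitor_center','pad_round_small','heatsink_center','pad_square'],tag='s3')
E
```

```text
clock: 13.15
eef_pos: [470.2, 12.3, 24.5]
eef_rot: [3.142, 0.0, 2.832]
wrist_force: [-0.6, 0.2, -1.4]
finger_gap: 35.6
clock: 13.55
eef_pos: [470.1, 12.3, 24.5]
eef_rot: [3.142, 0.0, 2.832]
wrist_force: [-0.3, 0.1, -0.4]
finger_gap: 60.8
clock: 14.05
eef_pos: [470.2, 12.2, 136.4]
eef_rot: [3.141, 0.001, 2.832]
wrist_force: [-0.5, -0.1, -0.1]
finger_gap: 93.4
t 14.05 pos [470.2  12.2 136.4] yaw 162.3 gap 93.4 F [-0.5 -0.1 -0.1] q [-0.05  0.21  1.83 -0.    1.1  -1.31]
SHIFT cm x -19.95 y -11.23 z 2.64 turn -0.921
scene capacitor_center [0.86] [305. 248.] xy 470.7 12.5 yaw 0.0 iou 0.928
scene pad_round_small [0.97] [304. 257.] xy 468.6 13.4 yaw 0.0 iou 0.878
scene heatsink_center [0.65] [245. 317.] xy 626.1 -156.2 yaw 31.9 iou 0.953
scene pad_square [0.78] [128. 289.] xy 443.0 -316.3 yaw 4.4 iou 0.967
```

```bash
python3 -m pendant '[[[-2,-1.1,0,0.08],[-5,-2.8,0,0.18],[-8,-4.5,0,0.3],[-11,-6.2,0,0.42],[-14,-7.9,0,0.54]]]';  python3 go.py 626 -156 100 125
```

```text
clock: 14.8
eef_pos: [579.7, -106.7, 133.1]
eef_rot: [-3.14, -0.002, 2.287]
wrist_force: [-0.1, 0.4, -0.0]
finger_gap: 94.2
t 14.8 pos [ 579.7 -106.7  133.1] yaw 131.0 gap 94.2 F [-0.1  0.4 -0. ] q [-0.24  0.46  1.49 -0.    1.19 -0.96]
SHIFT cm x -6.76 y 0.26 z 3.31 turn 0.105
```

```bash
python3 -m pendant '[[[-2.5,0.1,0.5,0.04],[-5,0.2,1,0.08],[-6.4,0.25,2,0.11],[-6.8,0.26,3,0.11],[-6.8,0.26,3.5,0.11]]]';  python3 go.py 626 -156 15 125; python3 - <<'E'
from h import *
c=cams.camera('wrist'); cv2.imwrite('pics/w3.png',c['frame'][:,:,::-1])
E
```

```text
clock: 15.3
eef_pos: [625.4, -154.8, 97.1]
eef_rot: [-3.14, -0.002, 2.182]
wrist_force: [0.5, 0.0, -0.2]
finger_gap: 93.5
t 15.3 pos [ 625.4 -154.8   97.1] yaw 125.0 gap 93.5 F [ 0.5  0.  -0.2] q [-0.3   0.62  1.34  0.    1.19 -0.91]
SHIFT cm x -0.13 y -0.02 z 8.21 turn 0.001
```

View pics/w3.png

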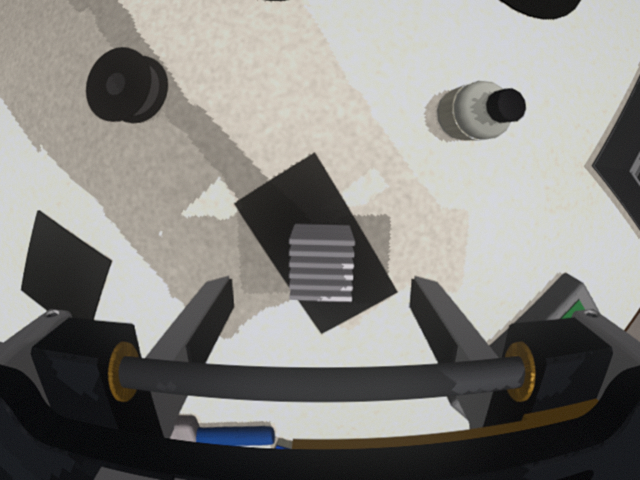

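The heat sink (322,262) is square to the jaws and centred between them.

```bash
python3 -m pendant '[[[0,0,2.5,0],[-0.1,0,4.5,0],[-0.1,0,6.2,0],[-0.1,0,7.5,0],[-0.1,0,8,0]]]'; python3 -m pendant '[[[0,0,0,0],[0,0,0,0],[0,0,0,0],[0,0,0,0],[0,0,0,0]]]' -1 30;python3 -m pendant '[[[0,0,0,0],[0,0,0,0],[0,0,0,0],[0,0,0,0]]]'; python3 -m pendant '[[[0,0,-1,0],[0,0,-3,0],[0,0,-5,0],[0,0,-6.5,0],[0,0,-7.5,0]]]'; python3 go.py 444 -316 90 
```

```text
clock: 15.85
eef_pos: [626.3, -155.4, 18.3]
eef_rot: [-3.141, -0.001, 2.182]
wrist_force: [0.4, 0.1, -0.7]
finger_gap: 94.3
clock: 16.35
eef_pos: [626.9, -155.9, 19.9]
eef_rot: [3.141, 0.0, 2.182]
wrist_force: [-0.2, -0.7, 1.2]
finger_gap: 57.6
clock: 16.75
eef_pos: [626.8, -155.9, 19.5]
eef_rot: [-3.142, 0.0, 2.182]
wrist_force: [-0.2, -0.3, 0.5]
finger_gap: 40.1
clock: 17.25
eef_pos: [627.1, -155.9, 96.1]
eef_rot: [3.141, 0.001, 2.182]
wrist_force: [0.1, 0.2, -0.5]
finger_gap: 39.8
t 17.25 pos [ 627.1 -155.9   96.1] yaw 125.0 gap 39.8 F [ 0.1  0.2 -0.5] q [-0.3   0.62  1.34  0.    1.18 -0.91]
SHIFT cm x -2.61 y -24.18 z 0.61 turn 0.000
```

```bash
python3 -m pendant '[[[-0.3,-2.6,0,0],[-0.7,-6.6,0,0],[-1.1,-10.7,0,0],[-1.6,-14.8,0,0],[-2,-18.8,0,0]]]'; python3 -m pendant '[[[-0.4,-3.2,0,0],[-0.6,-4.9,0,0],[-0.6,-5.3,1,0],[-0.6,-5.4,2,0],[-0.6,-5.4,3,0]]]'; python3 go.py 444 -316 20
```

```text
clock: 17.75
eef_pos: [482.8, -280.9, 94.5]
eef_rot: [-3.141, -0.0, 2.182]
wrist_force: [-0.3, -0.7, -1.2]
finger_gap: 40.0
clock: 18.25
eef_pos: [443.8, -315.2, 63.1]
eef_rot: [-3.141, -0.001, 2.182]
wrist_force: [0.9, -0.0, -0.5]
finger_gap: 39.9
t 18.25 pos [ 443.8 -315.2   63.1] yaw 125.0 gap 39.9 F [ 0.9 -0.  -0.5] q [-0.68  0.46  1.68  0.    1.   -1.3 ]
SHIFT cm x -0.08 y -0.03 z 4.31 turn 0.000
```

```bash
python3 -m pendant '[[[0,0,1.3,0],[0,0,2.5,0],[0,0,3.4,0],[0,0,4,0],[0,0,4.2,0]]]';python3 -m pendant '[[[0,0,0,0],[0,0,0,0],[0,0,0,0]]]';python3 go.py 444 -316 20
```

```text
clock: 18.75
eef_pos: [443.4, -315.8, 21.7]
eef_rot: [-3.141, -0.001, 2.182]
wrist_force: [-0.2, 1.2, -1.0]
finger_gap: 39.8
clock: 19.05
eef_pos: [443.7, -316.2, 22.9]
eef_rot: [3.141, 0.001, 2.182]
wrist_force: [0.3, -0.0, -1.1]
finger_gap: 39.9
t 19.05 pos [ 443.7 -316.2   22.9] yaw 125.0 gap 39.9 F [ 0.3 -0.  -1.1] q [-0.69  0.52  1.7  -0.    0.92 -1.3 ]
SHIFT cm x -0.01 y 0.04 z 0.29 turn 0.000
```

```bash
python3 -m pendant '[[[0,0,0.15,0],[0,0,0.3,0],[0,0,0.3,0]]]'; python3 -m pendant '[[[0,0,0,0],[0,0,0,0],[0,0,0,0],[0,0,0,0]]]' 0.3; python3 -m pendant '[[[0,0,-1,0],[0,0,-4,0],[0,0,-7,0],[0,0,-9,0],[0,0,-11,0]]]' 1;  python3 go.py 620 153 120 25
```

```text
clock: 19.35
eef_pos: [443.5, -316.0, 19.5]
eef_rot: [3.142, 0.0, 2.182]
wrist_force: [0.8, 0.4, -0.1]
finger_gap: 39.8
clock: 19.75
eef_pos: [443.5, -316.0, 19.4]
eef_rot: [-3.142, -0.0, 2.182]
wrist_force: [0.1, 0.8, -0.2]
finger_gap: 60.9
clock: 20.25
eef_pos: [443.5, -316.0, 131.4]
eef_rot: [3.141, 0.001, 2.182]
wrist_force: [-0.2, -0.1, -0.8]
finger_gap: 93.5
t 20.25 pos [ 443.5 -316.   131.4] yaw 125.0 gap 93.5 F [-0.2 -0.1 -0.8] q [-0.69  0.37  1.63 -0.    1.14 -1.3 ]
SHIFT cm x 28.29 y 41.36 z 1.14 turn -1.396
```

```bash
python3 -m pendant '[[[1.7,2.4,0,-0.1],[4,5.8,0,-0.2],[6.4,9.3,0,-0.32],[8.8,12.8,0,-0.44],[11.2,16.4,0,-0.56]]]'; python3 go.py 620 153 120 25;python3 - <<'E'
from h import *
look('scene',['heatsink_center','pad_square'])
E
```

```text
clock: 20.75
eef_pos: [514.0, -128.6, 130.4]
eef_rot: [3.142, 0.001, 2.747]
wrist_force: [-0.3, -0.9, 0.4]
finger_gap: 94.0
t 20.75 pos [ 514.  -128.6  130.4] yaw 157.4 gap 94.0 F [-0.3 -0.9  0.4] q [-0.31  0.34  1.67 -0.    1.13 -1.49]
SHIFT cm x 1.05 y 30.07 z 1.04 turn -0.831
scene heatsink_center [0.68] [128. 278.] xy 441.7 -315.3 yaw 36.5 iou 0.955
scene pad_square [0.82] [130. 298.] xy 444.0 -316.2 yaw 4.3 iou 0.969
```

```bash
python3 -m pendant '[[[0.1,4,0,-0.1],[0.3,8,0,-0.22],[0.4,12,0,-0.34],[0.6,16,0,-0.46],[0.7,20,0,-0.58]]]'; python3 go.py 620 153 100 25
```

```text
clock: 21.4
eef_pos: [585.4, 57.0, 130.0]
eef_rot: [-3.141, 0.0, -2.959]
wrist_force: [0.2, -0.7, -0.6]
finger_gap: 93.9
t 21.4 pos [585.4  57.  130. ] yaw -169.6 gap 93.9 F [ 0.2 -0.7 -0.6] q [ 0.03  0.46  1.5  -0.    1.18 -1.72]
SHIFT cm x -5.14 y 8.82 z 3.00 turn -0.254
```

```bash
python3 -m pendant '[[[-1.6,2.8,0,-0.08],[-3.4,5.8,0.3,-0.17],[-4.7,8.2,1,-0.25],[-5.1,8.8,2,-0.25],[-5.1,8.8,3,-0.25]]]'; python3 go.py 620 153 18 25;  python3 - <<'E'
from h import *
c=cams.camera('wrist'); cv2.imwrite('pics/w4.png',c['frame'][:,:,::-1])
E
```

```text
clock: 21.9
eef_pos: [619.5, 151.9, 98.8]
eef_rot: [-3.141, -0.0, -2.714]
wrist_force: [0.3, -0.4, -0.6]
finger_gap: 94.0
t 21.9 pos [619.5 151.9  98.8] yaw -155.5 gap 94.0 F [ 0.3 -0.4 -0.6] q [ 0.18  0.6   1.37 -0.    1.18 -1.82]
SHIFT cm x -0.09 y 0.08 z 8.08 turn -0.009
```

View pics/w4.png

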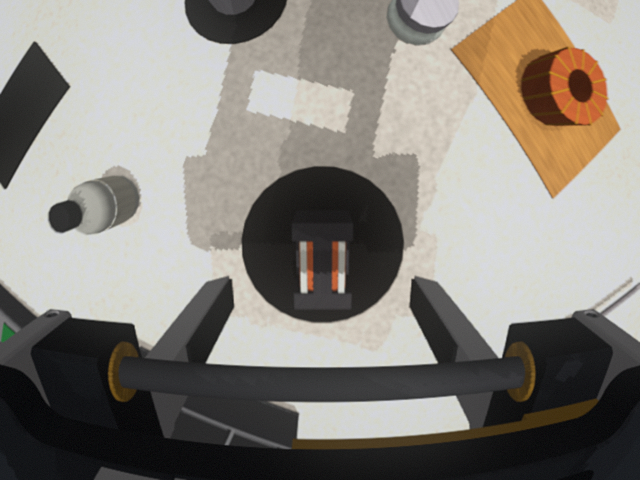

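The transformer (322,262) is square to the jaws and centred on the large pad.

```bash
python3 -m pendant '[[[0,0,2.5,0],[-0.1,0,4.5,0],[-0.1,0,6.2,0],[-0.1,0,7.5,0],[-0.1,0,8,0]]]'; python3 -m pendant '[[[0,0,0,0],[0,0,0,0],[0,0,0,0],[0,0,0,0],[0,0,0,0]]]' -1 40;python3 -m pendant '[[[0,0,0,0],[0,0,0,0],[0,0,0,0],[0,0,0,0]]]'; python3 -m pendant '[[[0,0,-1,0],[0,0,-3,0],[0,0,-5.5,0],[0,0,-8,0],[0,0,-11,0]]]'; python3 go.py 624 -155.5 130 156; python3 - <<'E'
from h import *
look('scene',['pad_oblong','pad_round_large']);look('top',['pad_oblong'])
E
```

```text
clock: 22.45
eef_pos: [619.8, 152.1, 18.2]
eef_rot: [3.141, -0.002, -2.713]
wrist_force: [-0.8, -0.9, -0.4]
finger_gap: 93.9
clock: 22.95
eef_pos: [620.4, 153.0, 19.8]
eef_rot: [-3.141, 0.001, -2.711]
wrist_force: [0.4, 0.7, -0.4]
finger_gap: 57.3
clock: 23.35
eef_pos: [620.3, 152.9, 19.5]
eef_rot: [3.142, 0.0, -2.711]
wrist_force: [-0.8, 0.7, 0.9]
finger_gap: 37.7
clock: 23.85
eef_pos: [619.7, 152.8, 130.2]
eef_rot: [3.141, -0.001, -2.711]
wrist_force: [0.8, -0.6, -2.6]
finger_gap: 37.8
t 23.85 pos [619.7 152.8 130.2] yaw -155.3 gap 37.8 F [ 0.8 -0.6 -2.6] q [ 0.18  0.57  1.34 -0.    1.24 -1.82]
SHIFT cm x 12.47 y -28.20 z 0.02 turn 0.849
scene pad_oblong [0.68] [239. 330.] xy 623.1 -156.2 yaw 156.1 iou 0.970
scene pad_round_large [0.8, 0.51] [405. 282.] xy 620.1 152.6 yaw 0.0 iou 0.972
top pad_oblong [0.92] [397. 210.] xy 623.9 -155.6 yaw 156.6 iou 0.932
```

```bash
python3 -m pendant '[[[1.5,-1.5,-0.2,0.08],[4,-4,-0.5,0.2],[6.7,-6.5,-0.5,0.33],[9.4,-9.2,-0.5,0.46],[12,-11.8,-0.5,0.58]]]'; python3 go.py 624 -155.5 130 156
```

```text
clock: 24.6
eef_pos: [558.9, -5.6, 132.7]
eef_rot: [-3.141, -0.003, 2.987]
wrist_force: [-0.1, -1.2, -2.0]
finger_gap: 37.6
t 24.6 pos [558.9  -5.6 132.7] yaw 171.1 gap 37.6 F [-0.1 -1.2 -2. ] q [-0.08  0.4   1.58 -0.    1.16 -1.49]
SHIFT cm x -8.74 y -13.81 z 0.27 turn 0.264
```

```bash
python3 -m pendant '[[[-1,-3,0,0.07],[-2.5,-6.5,0,0.14],[-4.5,-9.5,0,0.21],[-6.5,-12,0,0.26],[-8,-13.3,0,0.26]]]'; python3 go.py 623.5 -155.5 75 156.3
```

```text
clock: 25.1
eef_pos: [619.4, -150.0, 132.4]
eef_rot: [-3.141, -0.003, 2.728]
wrist_force: [1.4, 0.6, -3.2]
finger_gap: 37.6
t 25.1 pos [ 619.4 -150.   132.4] yaw 156.3 gap 37.6 F [ 1.4  0.6 -3.2] q [-0.29  0.57  1.34 -0.    1.24 -1.45]
SHIFT cm x -0.60 y -0.34 z 5.74 turn 0.000
```

```bash
python3 -m pendant '[[[-0.4,-0.2,1,0],[-0.6,-0.3,3.5,0],[-0.6,-0.3,6,0],[-0.6,-0.3,8,0],[-0.6,-0.3,9,0]]]'; python3 -m pendant '[[[0,0,0.6,0],[0,0,1,0],[0,0,1.3,0],[0,0,1.5,0],[0,0,1.7,0]]]';python3 go.py 623.5 -155.5 20 156.3
```

```text
clock: 25.6
eef_pos: [622.1, -151.7, 40.7]
eef_rot: [-3.141, -0.005, 2.733]
wrist_force: [-0.6, 0.6, -2.5]
finger_gap: 37.6
clock: 26.1
eef_pos: [624.2, -153.0, 27.8]
eef_rot: [3.141, 0.001, 2.732]
wrist_force: [-0.7, 0.4, -3.8]
finger_gap: 37.9
t 26.1 pos [ 624.2 -153.    27.8] yaw 156.5 gap 37.9 F [-0.7  0.4 -3.8] q [-0.3   0.7   1.39 -0.    1.05 -1.46]
SHIFT cm x -0.03 y -0.26 z 0.78 turn 0.004
```

```bash
python3 -m pendant '[[[0,-0.25,0.2,0],[0,-0.25,0.4,0],[0,-0.25,0.6,0],[0,-0.25,0.75,0],[0,-0.25,0.8,0]]]'; python3 -m pendant '[[[0,0,0,0],[0,0,0,0],[0,0,0,0],[0,0,0,0]]]'; python3 go.py 623.5 -155.5 19.5 156.3
```

```text
clock: 26.6
eef_pos: [623.0, -155.3, 19.5]
eef_rot: [3.142, 0.0, 2.732]
wrist_force: [-2.7, 0.6, 2.7]
finger_gap: 37.8
clock: 27.0
eef_pos: [623.0, -155.2, 19.5]
eef_rot: [3.142, 0.0, 2.732]
wrist_force: [0.4, 0.5, -1.9]
finger_gap: 37.6
t 27.0 pos [ 623.  -155.2   19.5] yaw 156.5 gap 37.6 F [ 0.4  0.5 -1.9] q [-0.3   0.71  1.39  0.    1.04 -1.46]
SHIFT cm x -0.05 y -0.01 z 0.00 turn 0.004
```

Touching down; release and go back to the choke.

```bash
python3 -m pendant '[[[0,0,0,0],[0,0,0,0],[0,0,0,0],[0,0,0,0]]]' 0.3; python3 -m pendant '[[[0,0,-1,0],[0,0,-4,0],[0,0,-7,0],[0,0,-10,0],[0,0,-12,0]]]' 1;  python3 go.py 500 0 140 162; python3 go.py 424.5 266.7 120
```

```text
clock: 27.4
eef_pos: [623.1, -155.3, 19.6]
eef_rot: [3.142, 0.0, 2.732]
wrist_force: [0.3, 0.8, -0.9]
finger_gap: 60.4
clock: 27.9
eef_pos: [623.5, -155.4, 142.8]
eef_rot: [3.141, 0.003, 2.732]
wrist_force: [-0.2, 0.4, -0.3]
finger_gap: 93.1
t 27.9 pos [ 623.5 -155.4  142.8] yaw 156.5 gap 93.1 F [-0.2  0.4 -0.3] q [-0.3   0.56  1.31  0.    1.26 -1.46]
SHIFT cm x 17.52 y 9.33 z 0.28 turn -0.096
t 27.9 pos [ 623.5 -155.4  142.8] yaw 156.5 gap 93.1 F [-0.2  0.4 -0.3] q [-0.3   0.56  1.31  0.    1.26 -1.46]
SHIFT cm x 35.07 y 30.79 z 2.28 turn 0.000
```

```bash
python3 -m pendant '[[[2,1.7,0,0],[5,4.4,0,0],[8.5,7.4,0,0],[12,10.5,0,0],[15.5,13.6,0,0]]]'; python3 -m pendant '[[[3.4,3,0,0],[6.8,6,0,0],[10.2,9,0,0],[13.4,11.8,0,0],[16.5,14.5,0,0]]]';python3 go.py 424.5 266.7 100; python3 - <<'E'
from h import *
look('scene',['pad_oblong','transformer_center','heatsink_center','pad_square','flux_bottle','choke_center'],dz={'choke_center':-2},tag='s5')
E
```

```text
clock: 28.4
eef_pos: [534.1, 32.6, 140.3]
eef_rot: [3.141, 0.001, 2.731]
wrist_force: [-0.1, 1.0, -0.2]
finger_gap: 94.2
clock: 28.9
eef_pos: [440.5, 231.6, 140.4]
eef_rot: [3.141, 0.001, 2.732]
wrist_force: [0.7, -0.5, -0.2]
finger_gap: 93.6
t 28.9 pos [440.5 231.6 140.4] yaw 156.5 gap 93.6 F [ 0.7 -0.5 -0.2] q [ 0.41  0.26  1.75  0.    1.13 -0.75]
SHIFT cm x 2.87 y 2.58 z 4.04 turn 0.000
scene pad_oblong [0.43] [127. 296.] xy 439.5 -318.2 yaw 24.1 iou 0.675
scene transformer_center [0.61] [238. 318.] xy 622.1 -154.6 yaw 157.0 iou 0.948
scene heatsink_center [0.57] [127. 275.] xy 443.9 -314.1 yaw 32.9 iou 0.956
scene pad_square [0.81] [129. 295.] xy 444.5 -316.0 yaw 3.6 iou 0.933
scene flux_bottle [0.88] [328. 300.] xy 646.7 -11.1 yaw 0.0 iou 0.863
scene choke_center [0.68] [404. 212.] xy 422.7 265.1 yaw 0.0 iou 0.898
```

```bash
python3 -m pendant '[[[1.5,1.3,0.5,0],[2.6,2.3,1.5,0],[2.8,2.5,3,0],[2.8,2.5,4.5,0],[2.8,2.5,5,0]]]';python3 -m pendant '[[[0,0,2,0],[0,0,3.5,0],[0,0,5,0],[0,0,6,0],[0,0,6.8,0]]]';python3 go.py 424 266.7 16
```

```text
clock: 29.75
eef_pos: [425.1, 263.6, 87.7]
eef_rot: [-3.14, -0.002, 2.732]
wrist_force: [1.0, 0.8, 0.4]
finger_gap: 93.7
clock: 30.25
eef_pos: [425.8, 263.9, 20.9]
eef_rot: [-3.141, -0.0, 2.731]
wrist_force: [0.7, 0.0, -0.5]
finger_gap: 93.7
t 30.25 pos [425.8 263.9  20.9] yaw 156.5 gap 93.7 F [ 0.7  0.  -0.5] q [ 0.48  0.45  1.82 -0.    0.87 -0.68]
SHIFT cm x 0.28 y 0.19 z 0.49 turn 0.000
```

```bash
python3 -m pendant '[[[0.1,0.1,0.1,0],[0.25,0.2,0.2,0],[0.25,0.2,0.3,0],[0.25,0.2,0.4,0]]]'; python3 -m pendant '[[[0,0,0,0],[0,0,0,0],[0,0,0,0],[0,0,0,0],[0,0,0,0]]]' -1 30; python3 -m pendant '[[[0,0,0,0],[0,0,0,0],[0,0,0,0]]]'; python3 -m pendant '[[[0,0,-1,0],[0,0,-3,0],[0,0,-5,0],[0,0,-7,0],[0,0,-9,0]]]'; python3 go.py 620.4 153 105
```

```text
clock: 30.65
eef_pos: [424.4, 267.1, 17.8]
eef_rot: [3.141, 0.0, 2.732]
wrist_force: [0.1, 0.6, 0.1]
finger_gap: 93.8
clock: 31.15
eef_pos: [424.2, 266.9, 17.5]
eef_rot: [-3.142, 0.0, 2.732]
wrist_force: [-0.5, -0.9, 1.0]
finger_gap: 58.8
clock: 31.45
eef_pos: [424.2, 266.9, 17.5]
eef_rot: [-3.142, 0.0, 2.732]
wrist_force: [0.1, 0.0, 2.2]
finger_gap: 58.9
clock: 31.95
eef_pos: [424.1, 266.9, 108.9]
eef_rot: [3.141, 0.0, 2.732]
wrist_force: [0.1, -0.2, -0.7]
finger_gap: 58.6
t 31.95 pos [424.1 266.9 108.9] yaw 156.5 gap 58.6 F [ 0.1 -0.2 -0.7] q [ 0.49  0.31  1.77  0.    1.06 -0.67]
SHIFT cm x -22.54 y -2.63 z 0.39 turn 0.000
```

Place height will be about 17.5+2 = 19.5.

```bash
python3 -m pendant '[[[-2.5,-0.3,0,0],[-6.5,-0.8,0,0],[-10.5,-1.2,0,0],[-14.5,-1.7,0,0],[-18.5,-2.2,0,0]]]'; python3 -m pendant '[[[-2.5,-0.3,0.5,0],[-3.8,-0.4,1.5,0],[-4,-0.4,3,0],[-4,-0.4,4.5,0],[-4,-0.4,6,0]]]';python3 go.py 620.4 153 19.5
```

```text
clock: 32.45
eef_pos: [586.4, 172.0, 108.1]
eef_rot: [3.141, 0.0, 2.732]
wrist_force: [1.3, 0.2, -1.4]
finger_gap: 58.6
clock: 32.95
eef_pos: [619.3, 153.9, 46.2]
eef_rot: [-3.141, -0.001, 2.732]
wrist_force: [-0.4, 0.6, -1.9]
finger_gap: 58.6
t 32.95 pos [619.3 153.9  46.2] yaw 156.6 gap 58.6 F [-0.4  0.6 -1.9] q [ 0.19  0.66  1.4   0.    1.08 -0.98]
SHIFT cm x -0.14 y -0.04 z 2.67 turn 0.000
```

```bash
python3 -m pendant '[[[-0.1,0,0.8,0],[-0.1,0,1.5,0],[-0.1,0,2,0],[-0.1,0,2.3,0],[-0.1,0,2.4,0]]]'; python3 -m pendant '[[[0,0,0,0],[0,0,0,0],[0,0,0,0]]]'; python3 go.py 620.4 153 19.5
```

```text
clock: 33.45
eef_pos: [621.2, 153.1, 23.4]
eef_rot: [3.142, 0.0, 2.732]
wrist_force: [1.0, -0.2, -1.6]
finger_gap: 58.5
clock: 33.75
eef_pos: [621.3, 153.0, 23.8]
eef_rot: [3.141, 0.0, 2.732]
wrist_force: [0.3, -1.2, -1.4]
finger_gap: 58.4
t 33.75 pos [621.3 153.   23.8] yaw 156.5 gap 58.4 F [ 0.3 -1.2 -1.4] q [ 0.18  0.7   1.4  -0.    1.04 -0.98]
SHIFT cm x 0.08 y -0.04 z 0.43 turn 0.000
```

```bash
python3 -m pendant '[[[0.05,0,0.1,0],[0.05,0,0.2,0],[0.05,0,0.3,0],[0.05,0,0.4,0],[0.05,0,0.4,0]]]'; python3 -m pendant '[[[0,0,0,0],[0,0,0,0],[0,0,0,0],[0,0,0,0]]]' 0.6; python3 -m pendant '[[[0,0,-1,0],[0,0,-4,0],[0,0,-7,0],[0,0,-10,0],[0,0,-12,0]]]' 1; python3 -m pendant '[[[2,2,0,0],[5,5,0,0],[8,8,0,0],[11,11,0,0],[13,13,0,0]]]';  python3 -m pendant '[[[2,2,0,0],[5,5,0,0],[8,8,0,0],[11,11,0,0],[13,13,0,0]]]'; python3 - <<'E'
from h import *
for c in("top","scene"): look(c,list(G),tag=c+"9")
print(manip.read_state()['clock'])
E
```

```text
clock: 34.25
eef_pos: [620.7, 153.2, 19.5]
eef_rot: [-3.142, 0.0, 2.732]
wrist_force: [-1.2, -0.6, 0.5]
finger_gap: 58.3
clock: 34.65
eef_pos: [620.7, 153.2, 19.5]
eef_rot: [3.142, 0.0, 2.732]
wrist_force: [-0.0, -0.1, 0.4]
finger_gap: 74.8
clock: 35.15
eef_pos: [621.2, 153.3, 142.7]
eef_rot: [3.14, 0.002, 2.732]
wrist_force: [-0.3, 0.5, -0.2]
finger_gap: 93.8
clock: 35.65
eef_pos: [552.0, 326.6, 140.4]
eef_rot: [3.141, 0.0, 2.733]
wrist_force: [0.6, -0.5, 0.1]
finger_gap: 93.6
clock: 36.15
eef_pos: [484.3, 497.7, 140.3]
eef_rot: [3.141, 0.0, 2.733]
wrist_force: [0.4, -1.3, -0.1]
finger_gap: 93.9
top capacitor_center [0.71, 0.62, 0.31] [311. 279.] xy 470.6 13.7 yaw 0.0 iou 0.917
top heatsink_center none
top transformer_center [0.7] [396. 210.] xy 622.5 -152.5 yaw 157.7 iou 0.931
top choke_center [0.86] [242. 202.] xy 621.5 153.4 yaw 0.0 iou 0.962
top pad_round_small [0.77, 0.46] [311. 291.] xy 471.0 13.4 yaw 0.0 iou 0.965
top pad_square [0.75] [462. 301.] xy 445.2 -314.5 yaw 4.7 iou 0.951
top pad_oblong [0.65] [404. 215.] xy 624.4 -155.3 yaw 156.3 iou 0.967
top pad_round_large [0.78,
[... 251 characters left out ...]
5 12.0 yaw 0.0 iou 0.957
scene heatsink_center [0.89, 0.71] [125. 276.] xy 443.4 -315.1 yaw 33.8 iou 0.949
scene transformer_center [0.63] [235. 316.] xy 622.2 -154.9 yaw 156.4 iou 0.969
scene choke_center [0.81] [408. 274.] xy 619.3 154.8 yaw 0.0 iou 0.923
scene pad_round_small [0.66] [304. 258.] xy 469.4 12.5 yaw 0.0 iou 0.875
scene pad_square [0.59] [127. 296.] xy 444.8 -315.3 yaw 4.7 iou 0.936
scene pad_oblong [0.58] [240. 343.] xy 623.1 -156.1 yaw 156.2 iou 0.974
scene pad_round_large [0.59] [406. 293.] xy 620.7 153.0 yaw 0.0 iou 0.934
scene spare_sheet [0.59, 0.44] [401. 220.] xy 422.4 265.7 yaw 156.1 iou 0.938
scene flux_bottle [0.82] [329. 300.] xy 646.3 -10.9 yaw 0.0 iou 0.866
37.25
```

View pics/scene9.png

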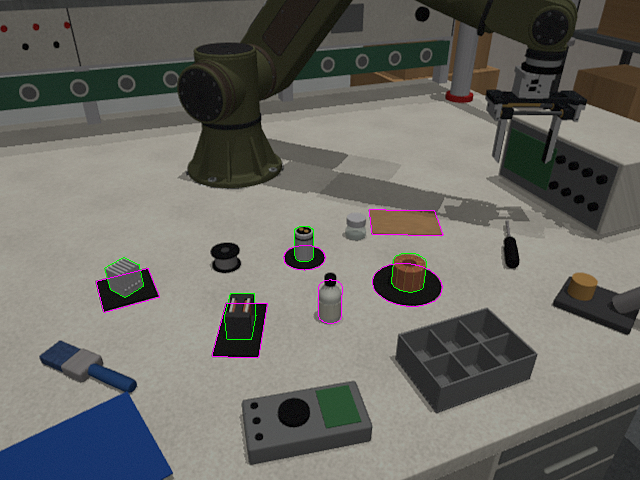

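View pics/top9.png

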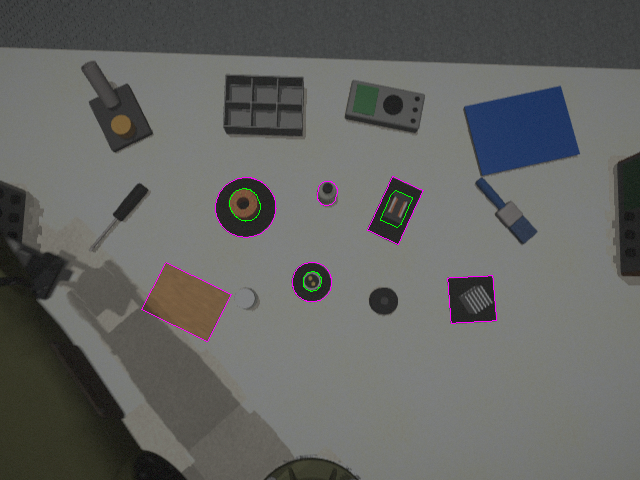

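All four parts stand centred on their pads, upright, with the bottle in place and the arm clear.

```bash
python3 -c "
from cell import manip; manip.sign_off(); print(manip.read_state()['clock'])"
```

```text
the job is handed in; nothing more can be done
the job is handed in; nothing more can be done
```

All four parts are on their target pads and the job was handed in at about 37 s of the 144 s allowed. I parked the choke in the middle of the cardboard sheet, then moved the capacitor to the small round pad and the heat sink to the square pad. The transformer followed to the oblong pad, and the choke last to the large round pad.

- **Centring:** in the last check every part was within about 4 mm of its pad's centre, and the transformer's length was within 2° of the oblong pad's. The parts looked upright.
- **Bottle and arm:** the flux bottle had not moved beyond measurement noise (under 2 mm), and the arm was well clear of the parts.
- **Checks that fell short:** in the last check the network missed the heat sink in the top view. Its position there comes from the scene camera (within 2 mm), and by eye the top picture agrees. When I set the choke down on the sheet, the wrist force briefly read about 42 N on its vertical component, under the 120 N wrist limit. I made the later set-downs more gently.

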